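Put the toothbrushes and tongue cleaner away in the caddy's tray

ROBOT

A 6-joint arm with a two-finger parallel gripper is mounted at the origin on the work surface. World frame = base frame: x ahead of the robot, y to its left, z up, the work surface at z = 0. Lengths are in m, angles in rad, forces in N, time in s.
With the tool pointing down it reaches from about 0.35 to 1 m from the base axis. Payload 7.1 kg.
Tool frame: the origin (TCP) lies between the finger pads; the fingertips stand 22 mm ahead of it and the grasp point (between the pads) lies 3 mm ahead of it; z points along the fingers, y is the line along which they close (so a half turn about z gives the same grasp; the last joint's range is limited). The gripper opens to 85 mm and grips with 20 to 120 N. Pads are 22 mm wide; open, the fingers measure 114 mm over their backs; the gripper's body (76 mm by 85 mm) begins 54 mm behind the grasp point. The pads swing forward as they close: fully open they stand 13 mm farther back than shut.
Start: joints at [1.181, 0.423, 1.63, -0, 1.089, -0.019], TCP at [0.226, 0.583, 0.228] pointing down, gripper open.
Joint ranges: [-3, 3], [-0.9, 2.11], [0.09, 2.58], [-1.31, 4.45], [0.11, 2.69], [-2.54, 2.54]. Speed limits (rad/s): [2.39, 2.39, 3.01, 3.14, 3.14, 3.14].

INTERFACE

Orientations are given as a rotation vector (axis times angle).
In Python, from rig import manip gives the robot as it stands. The module is installed in compiled form; this text tells all that it offers. Calls block until the motion is done:
- manip.move_to(position, orientation): joint-space move of the TCP to a pose.
- manip.servo_line(position, orientation=None, rate=0.15): straight line of the TCP; orientation=None keeps the orientation; rate is the mean speed in m/s.
- manip.set_joints(angles): joint-space move.
- manip.command_gripper(opening, f_grip=None): finger opening in m; f_grip is the grip in N (None keeps the last); returns when the fingers have stopped.
- manip.hold(seconds).
- manip.solve_ik(position, orientation): joint angles nearest the present ones, or None.
- manip.camera(name): name is "scene" or "top" or "wrist"; returns a dict with "image" (420x560x3 uint8, red, green, blue), "fx", "fy", "cx", "cy" (pixels), "cam_to_world" (4x4, takes a point from camera to world coordinates); the wrist camera has in their place "mount" (4x4, takes a point from camera to tool coordinates, whose origin is the TCP and whose axes are the flange's). Camera axes: x right, y down, z forward; pixel columns grow to the right and rows downward; lengths in m; the calibration is good to about 2 mm. A picture is of the moment at which its call begins: read the wrist's pose just before it. There is no depth.
A pose or a line that the arm cannot do raises manip.IKError and nothing moves.
- manip.sign_off(): hands the job in; it is judged then, once.
Readings, each from a call of its own:
- manip.get_time(): time.
- manip.get_joint_positions(): joint angles.
- manip.get_joint_vel(): joint speeds.
- manip.get_tau(): joint torques, N m.
- manip.get_position(): TCP position.
- manip.get_ee_rot(): TCP orientation.
- manip.get_contact_force(): force on the tool from outside, world axes, zero at the start.
- manip.get_torque(): the same for the moment, N m.
- manip.get_width(): finger opening in m.
- manip.get_grip_force(): force on a finger pad.
Only numpy, scipy, OpenCV 4.12 (cv2) and the standard library are available. Lean on these libraries where they do the work, as an engineer would, in place of code of your own. Each camera call takes 0.05 s, during which the arm holds its last target. There are 200 camera calls.

TASK

Put the oral-care things away: lay the large toothbrush, the tongue cleaner and the small toothbrush flat and right way up (bristles up) in the inserts of the pull-out tray, the longest thing in the longest insert, the next in the middle one and the shortest in the shortest, then slide the tray fully home into the caddy. Leave the comb and the nail file where they lie.

Things in the scene. Friction and masses are not known exactly. Their poses are not given: they have to be found in the camera images.
- large_toothbrush: Large toothbrush, white, grey ribbed grip strip, 176 mm long, lying bristles up. Origin: underside, mid-length; x along it to the head, z up. Handle 15 mm wide, 18 mm high, flat below, from x = -88 to +24 mm: grip it at the origin across y. Then a thin neck and a 28 mm head 12.5 mm wide, bristle tips at z = 21 mm. About 30 g.
- small_toothbrush: Small (child's) toothbrush, white and grey, 118 mm long, lying bristles up. Origin: underside, mid-length; x along it to the head, z up. Handle 17 mm wide, 18 mm high, flat below, from x = -59 to +19 mm: grip it at the origin across y. Head 20 mm long, bristle tips at z = 21 mm. About 22 g.
- tongue_cleaner: Tongue cleaner, 146 mm long: white handle with grey strip and, instead of a brush head, an open steel wire loop 37 mm wide, 57 mm long. Origin: underside, mid-length; x along it to the loop, z up. Handle 15 mm wide, 18 mm high, flat below, from x = -73 to +19 mm: grip it at the origin across y. About 35 g.
- insert_long: Longest of 3 loose black plastic inserts (shallow dishes) side by side in the tray, lengthwise, 64 mm apart in any order. 200 x 62 mm outside, 196 x 58 inside, floor 2 mm thick; walls 14 mm high over the underside, but 5 mm along the middle 70 mm of the long sides (finger scoops). Origin: underside centre; x along it, z up. 150 g. For the large toothbrush, head at either end.
- insert_middle: Insert of middle length, like insert_long but 168 x 62 mm outside, 164 x 58 mm inside. Origin: underside centre; x along it. For the tongue cleaner, head at either end.
- insert_short: Shortest insert, like insert_long but 138 x 62 mm outside, 134 x 58 mm inside. Origin: underside centre; x along it. For the small toothbrush, head at either end.
- tray: Steel pull-out tray, at first drawn out about 216 mm. Origin: centre of its bed, top of its floor (10 mm over the table); x points into the caddy (push it home along +x). Bed 210 x 194 mm, side walls 10 mm high. Front panel 214 mm wide, outer face x = -109 mm, top z = 43 mm; along its top a pull lip juts out to x = -123 mm: push there. Friction 1.5 N; stays put; stops when home.
- caddy: Fixed stainless steel caddy, 260 mm deep (x), 220 mm wide. Origin: underside, middle of its open front edge; x points back into it. A flat deck, top at 75 mm, covers the tray's space; from x = 97 mm back it carries a wire basket (to 121 mm) with a bottle (to 190 mm). With the tray home, its origin is at x = 109 mm, y = 0 here and its front panel is flush with the caddy's front.
- comb: Black plastic comb, 170 x 32 mm, 6 mm thick, lying flat. Origin: underside centre; x along it. Does not belong in the tray.
- nail_file: Nail file, 160 mm long: black handle 62 x 14 mm, 10 mm thick, and a flat narrow steel blade. Origin under mid-length; x along it to the point. Does not belong in the tray.
There are look-alikes about, which are no part of the job. Leave any yellow look-alike of the insert_middle alone.

How it is judged:
On the way:
1. all three things lie in their own inserts while the tray is still drawn out (x of large_toothbrush in the frame of insert_long between -0.012 and 0.012 m and y of large_toothbrush in the frame of insert_long between -0.022 and 0.022 m and z of large_toothbrush in the frame of insert_long between -0.002 and 0.006 m and angle between each of large_toothbrush, tongue_cleaner, small_toothbrush's own z axis and vertical below 0.15 rad and z of insert_long in the frame of tray between -0.004 and 0.005 m and x of tongue_cleaner in the frame of insert_middle between -0.011 and 0.011 m and y of tongue_cleaner in the frame of insert_middle between -0.022 and 0.022 m and z of tongue_cleaner in the frame of insert_middle between -0.002 and 0.006 m and z of insert_middle in the frame of tray between -0.004 and 0.005 m and x of small_toothbrush in the frame of insert_short between -0.01 and 0.01 m and y of small_toothbrush in the frame of insert_short between -0.022 and 0.022 m and z of small_toothbrush in the frame of insert_short between -0.002 and 0.006 m and z of insert_short in the frame of tray between -0.004 and 0.005 m and x of tray in the frame of caddy below 0.03 m), for 0.2 s.
At the end, for the whole second after the job is handed in: Each thing lies released and at rest in its own insert, head at either end: underside within 4 mm of its floor, upright to 0.15 rad, middle within 12 (large brush), 11 (cleaner), 10 mm (small) lengthwise and 22 mm sideways of its centre. Inserts lie on the tray floor; tray home to 8 mm (x of large_toothbrush in the frame of insert_long between -0.012 and 0.012 m and y of large_toothbrush in the frame of insert_long between -0.022 and 0.022 m and z of large_toothbrush in the frame of insert_long between -0.002 and 0.006 m and angle between each of large_toothbrush, tongue_cleaner, small_toothbrush's own z axis and vertical below 0.15 rad and z of insert_long in the frame of tray between -0.004 and 0.005 m and x of tongue_cleaner in the frame of insert_middle between -0.011 and 0.011 m and y of tongue_cleaner in the frame of insert_middle between -0.022 and 0.022 m and z of tongue_cleaner in the frame of insert_middle between -0.002 and 0.006 m and z of insert_middle in the frame of tray between -0.004 and 0.005 m and x of small_toothbrush in the frame of insert_short between -0.01 and 0.01 m and y of small_toothbrush in the frame of insert_short between -0.022 and 0.022 m and z of small_toothbrush in the frame of insert_short between -0.002 and 0.006 m and z of insert_short in the frame of tray between -0.004 and 0.005 m and x of tray in the frame of caddy above 0.101 m and linear speed of each of large_toothbrush, tongue_cleaner, small_toothbrush below 0.02 m/s); the robot touches nothing.
It fails at once if the comb is moved (more than 20 mm) (distance of comb from where it was at the start of the episode above 0.02 m).
It fails at once if the nail file is moved (more than 20 mm) (distance of nail_file from where it was at the start of the episode above 0.02 m).
It also fails if it takes over 112 s, if anything falls off the work surface, if the arm or the gripper's body presses on something with over 40 N, if the wrist force passes 120 N, or if a joint passes its speed limit or range.

## Working session

There is one attempt and no reset: what is moved stays moved. The work goes in short steps, each a Python script; the robot and the scene stay as the last script left them, time stands still between calls to the robot, and variables do not carry over. Pictures are saved under pics/ and viewed, at most 14 in all, crops included, and the job is handed in when it is done.

```bash
mkdir -p pics; python3 - <<'E'
from rig import manip
import cv2,numpy as np
for n in("top","scene"):
    c=manip.camera(n); cv2.imwrite(f"pics/{n}0.png",cv2.resize(c["image"][:,:,::-1],(800,600),interpolation=cv2.INTER_CUBIC))
    print(n,c["fx"],c["fy"],c["cx"],c["cy"]);print(np.round(c["cam_to_world"],4).tolist())
print(manip.get_ee_rot(),manip.get_time()); print(np.round(manip.camera("wrist")["mount"],4).tolist())
E
```

```text
top 457.78055676645096 457.78055676645096 271.9494554465399 213.39045708685413
[[0.002, -0.9962, 0.087, 0.4199], [-1.0, -0.0015, 0.0066, -0.0717], [-0.0065, -0.087, -0.9962, 1.1979], [0.0, 0.0, 0.0, 1.0]]
scene 462.67689427375575 462.67689427375575 276.44786736687007 211.66770862308127
[[0.3789, 0.6365, -0.6718, 1.5358], [0.9254, -0.2507, 0.2843, -0.4888], [0.0126, -0.7294, -0.6839, 1.0841], [0.0, 0.0, 0.0, 1.0]]
[-5.79083983e-01 -3.08748426e+00  2.12410300e-03] 0.1
[[-0.0, -0.9504, -0.3109, 0.0803], [1.0, -0.0001, 0.0002, 0.0005], [-0.0002, -0.3109, 0.9504, -0.1467], [0.0, 0.0, 0.0, 1.0]]
```

View pics/top0.png

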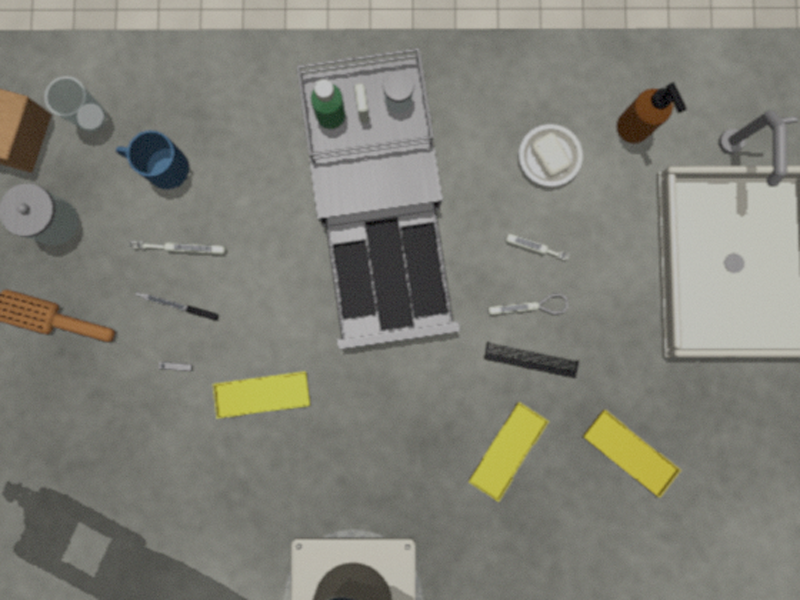

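View pics/scene0.png

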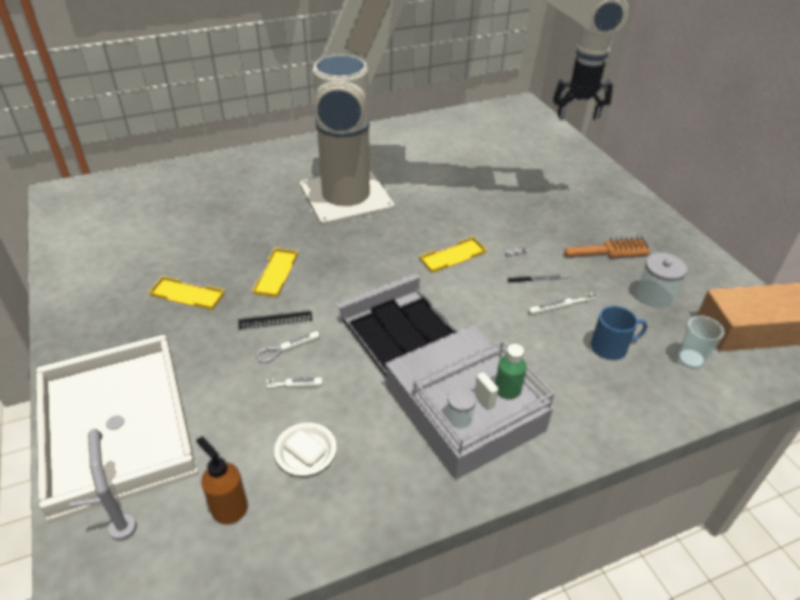

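The top view shows the tray at (390,280), with the short insert on the left, the long in the middle and the middle one on the right. The large brush is at (178,248), small brush at (537,246), cleaner at (528,306), file at (178,306) and comb at (531,360). I'll enlarge next.

```bash
python3 - <<'E'
from rig import manip
import cv2,numpy as np
im=manip.camera("top")["image"][:,:,::-1]; np.save("top.npy",im)
def crop(x0,y0,w,h,s,f):
    a=cv2.resize(im[y0:y0+h,x0:x0+w],None,fx=s,fy=s,interpolation=cv2.INTER_CUBIC)
    for i in range(0,w,10): cv2.putText(a,str(x0+i),(i*s,8),0,.3,(0,0,255)); cv2.line(a,(i*s,10),(i*s,14),(0,0,255))
    for i in range(0,h,10): cv2.putText(a,str(y0+i),(0,i*s+4),0,.3,(0,0,255)); cv2.line(a,(20,i*s),(24,i*s),(0,0,255))
    cv2.imwrite(f,a)
crop(210,140,120,110,5,"pics/c1.png")
im2=im
a=im[155:205,85:165];b=im[155:230,335:415]
def lab(x0,y0,w,h,s):
    a=cv2.resize(im[y0:y0+h,x0:x0+w],None,fx=s,fy=s,interpolation=cv2.INTER_CUBIC)
    for i in range(0,w,10): cv2.putText(a,str(x0+i),(i*s,8),0,.3,(0,0,255)); cv2.line(a,(i*s,10),(i*s,14),(0,0,255))
    for i in range(0,h,10): cv2.putText(a,str(y0+i),(0,i*s+4),0,.3,(0,0,255)); cv2.line(a,(20,i*s),(24,i*s),(0,0,255))
    return a
cv2.imwrite("pics/c2.png",np.vstack([lab(85,160,80,25,7),lab(335,160,80,60,7)]))
E
```

```text
(no output)
```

View pics/c1.png

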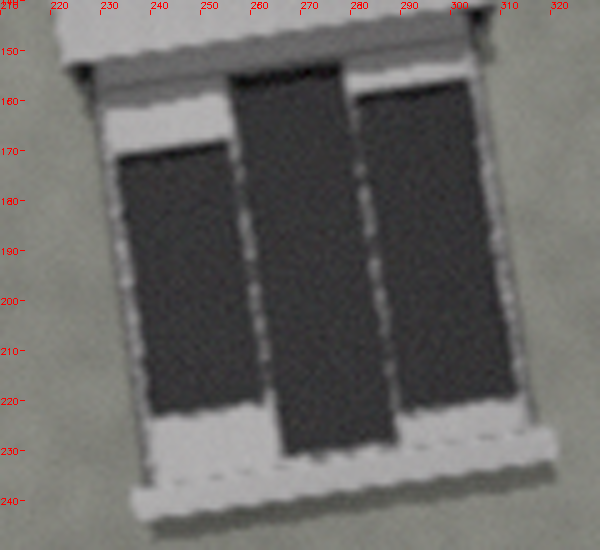

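View pics/c2.png

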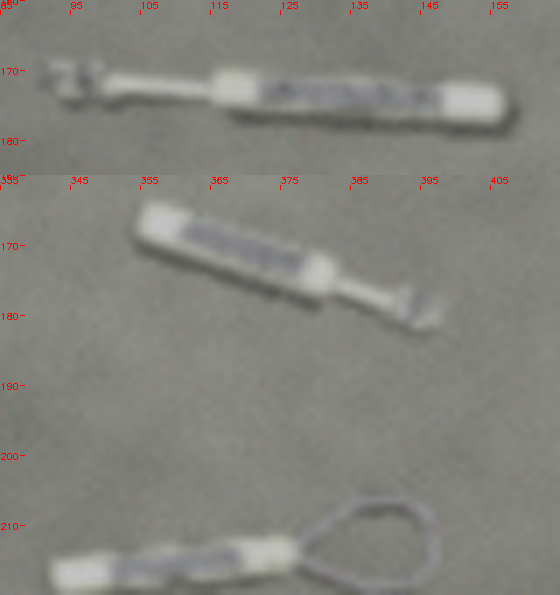

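```bash
cat >h.py <<'E'
from rig import manip
import cv2,numpy as np
from scipy.spatial.transform import Rotation as R
def ray(c,T,u,v,z):
    d=T[:3,:3]@[(u-c["cx"])/c["fx"],(v-c["cy"])/c["fy"],1]
    return T[:3,3]+d*(z-T[2,3])/d[2]
def wristT(c,p,r):
    E=np.eye(4);E[:3,:3]=R.from_rotvec(r).as_matrix();E[:3,3]=p
    return E@c["mount"]
def down(yaw):  # tool z down, tool x axis at world angle yaw (flange x)
    x=np.array([np.cos(yaw),np.sin(yaw),0]);z=np.array([0,0,-1.])
    return R.from_matrix(np.c_[x,np.cross(z,x),z]).as_rotvec()
def snap(f,s=800/560):
    p,r=manip.get_position(),manip.get_ee_rot()
    c=manip.camera("wrist");T=wristT(c,p,r)
    cv2.imwrite(f"pics/{f}.png",cv2.resize(c["image"][:,:,::-1],(800,600),interpolation=cv2.INTER_CUBIC))
    c.pop("image");np.savez(f"{f}.npz",T=T,**c)
def pix(f,u,v,z):  # pixel in the 800x600 picture
    n=np.load(f"{f}.npz");c={k:float(n[k]) for k in("fx","fy","cx","cy")}
    return ray(c,n["T"],(u+.5)*.7-.5,(v+.5)*.7-.5,z)
E
python3 - <<'E'
from h import *
c=manip.camera("top");T=c["cam_to_world"]
P=lambda u,v,z:np.round(ray(c,T,u,v,z)[:2],4)
def item(n,t,h,zt,zh):
    a,b=P(*t,zt),P(*h,zh);print(n,(a+b)/2,np.hypot(*(b-a)),"ang",np.degrees(np.arctan2(*(b-a)[::-1])))
item("large",(156.4,174.2),(90.2,170.2),.014,.014)
item("small",(354.2,165.6),(397.8,180.5),.014,.014)
item("clean",(341.9,216.6),(396.9,212.8),.014,.01)
C=lambda x,y:(210+x/5-.4,140+y/5-.4)
for n,q in dict(short=[(117,155),(227,140),(152,418),(264,402)],long=[(230,78),(342,65),(283,457),(397,442)],mid=[(355,97),(470,82),(405,415),(518,398)]).items():
    w=[P(*C(*k),.022) for k in q];d=(w[0]+w[1]-w[2]-w[3])/2
    print(n,np.mean(w,0),np.hypot(*d),np.degrees(np.arctan2(d[1],d[0])))
print("lip corners",P(*C(133,488),.053),P(*C(553,428),.053), "front lip",P(*C(150,520),.053),P(*C(555,458),.053))
E
```

```text
large [0.63115 0.32625] 0.17461597865029418 ang 86.55261314813481
small [ 0.6295 -0.3353] 0.11960618713093399 ang -109.13179596795555
clean [ 0.52045 -0.3169 ] 0.143983367094953 ang -85.81798781869725
short [ 0.569725 -0.000675] 0.13823937572197006 8.130102354155976
long [ 0.5797 -0.0643] 0.19933351449267128 8.191076910257332
mid [ 0.586075 -0.128525] 0.16741954784313562 8.570532599104501
lip corners [0.46   0.0252] [ 0.4904 -0.1849] front lip [0.444  0.0166] [ 0.4754 -0.1858]
```

```bash
python3 - <<'E'
from h import *
J=lambda: np.round(manip.get_joint_positions(),2)
best={}
for n,p,a in[("large",(.631,.326),86.5),("tray",(.58,-.064),8.3),("clean",(.520,-.317),-85.8),("small",(.6295,-.335),-109.1)]:
    for k in(0,180):
        q=manip.solve_ik([*p,.22 if n!="tray" else .3],down(np.radians(a+k)))
        print(n,a+k,None if q is None else np.round(q,2))
E
```

```text
large 86.5 [ 0.46  0.56  1.43 -0.    1.16  0.52]
large 266.5 None
tray 8.3 [-0.13  0.29  1.65  0.    1.2   1.3 ]
tray 188.3 [-0.13  0.29  1.65  0.    1.2  -1.85]
clean -85.8 [-0.57  0.41  1.67 -0.    1.06  2.5 ]
clean 94.2 [-0.57  0.41  1.67 -0.    1.06 -0.64]
small -109.1 None
small 70.9 [-0.51  0.56  1.42 -0.    1.16 -0.17]
```

```bash
python3 - <<'E'
from h import *
manip.command_gripper(.045,40)
for n,p,a in[("large",(.631,.326),86.5),("tray",(.58,-.064),8.3),("small",(.6295,-.335),70.9),("clean",(.520,-.317),94.2)]:
    manip.move_to([*p,.22 if n!="tray" else .3],down(np.radians(a)));snap("w_"+n)
print(manip.get_time())
a=[cv2.imread(f"pics/w_{n}.png") for n in("large","small","clean")]
E
```

```text
6.0083
```

View pics/w_tray.png

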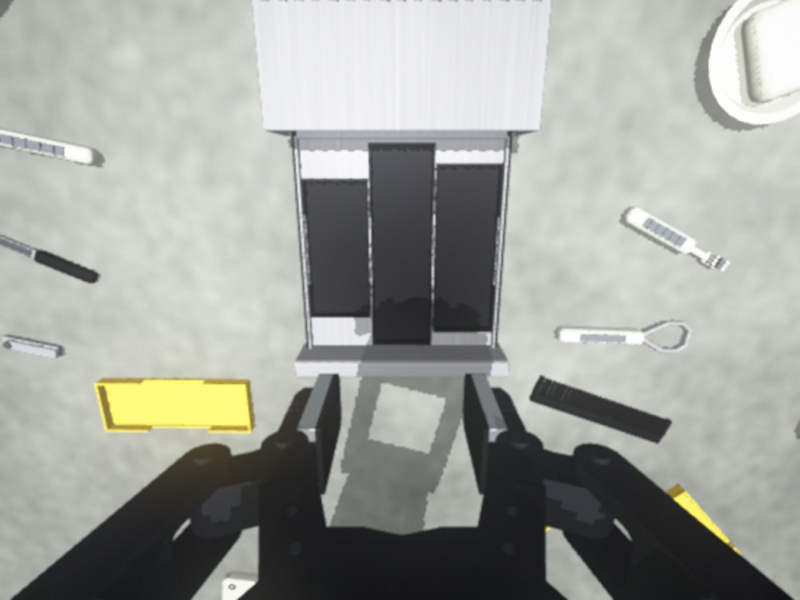

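View pics/w_large.png

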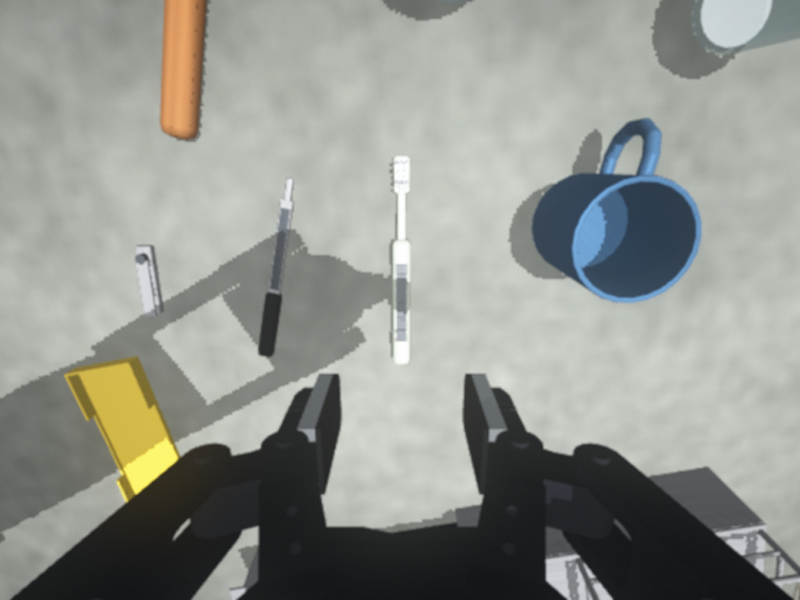

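View pics/w_small.png

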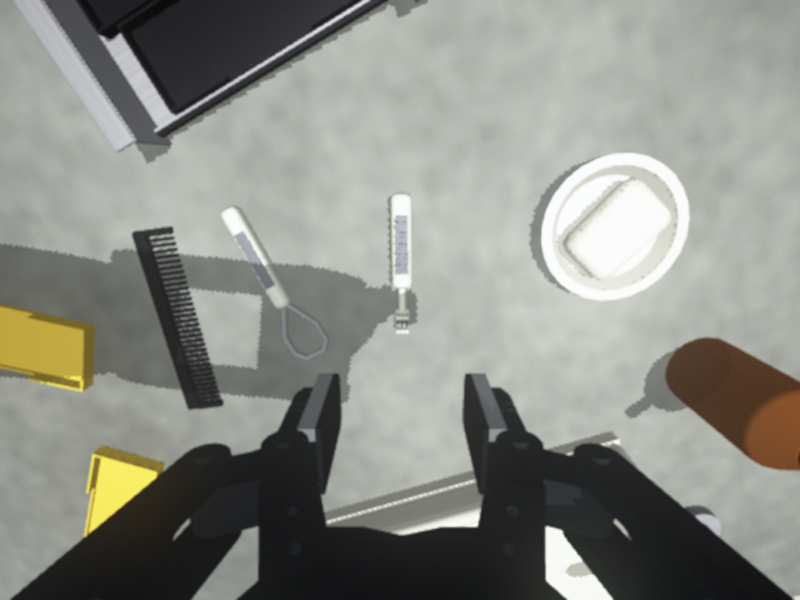

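View pics/w_clean.png

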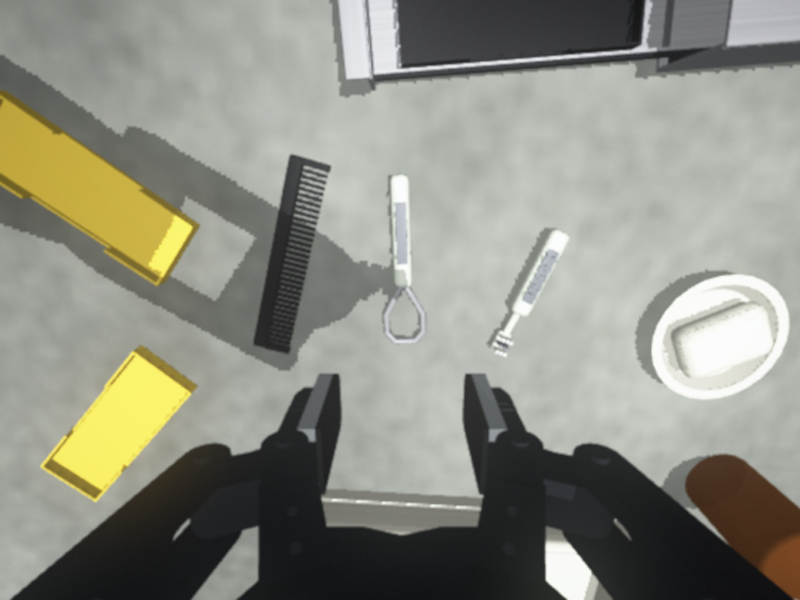

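Wrist views: each item is centred in x at column ~400 (large rows 156–363, small 193–333, cleaner 176–343). The inserts span rows 180–316, 143–343 and 164–330, and the lip front edge is at row 374. Next I'll compute refined poses.

```bash
python3 - <<'E'
from h import *
def item(n,t,h,zt,zh):
    a,b=pix(n,*t,zt)[:2],pix(n,*h,zh)[:2];d=b-a;print(n,np.round((a+b)/2,4),np.hypot(*d).round(4),np.degrees(np.arctan2(d[1],d[0])).round(1))
item("w_large",(401,363),(401,156),.009,.015)
item("w_small",(400,193),(402,333),.009,.015)
item("w_clean",(399.5,176),(403.5,343),.009,.009)
for n,q in dict(short=[(303,180),(368,180),(312,316),(370,317)],long=[(369,143),(435,143),(372,343),(432,344)],mid=[(437,164),(503,165),(434,329),(493,331)]).items():
    w=[pix("w_tray",*k,.024)[:2] for k in q];d=(w[0]+w[1]-w[2]-w[3])/2
    print(n,np.mean(w,0).round(4),np.hypot(*d).round(4),np.degrees(np.arctan2(d[1],d[0])).round(1))
print(pix("w_tray",296,374,.05),pix("w_tray",508,374,.05))
print("caddy deck front",pix("w_tray",265,131,.075),pix("w_tray",540,131,.075))
E
```

```text
w_large [0.6291 0.3261] 0.1775 86.6
w_small [ 0.629  -0.3332] 0.118 -108.3
w_clean [ 0.5201 -0.3157] 0.1435 -84.5
short [ 0.5698 -0.0007] 0.1357 8.1
long [ 0.58   -0.0626] 0.1984 8.4
mid [ 0.5877 -0.1259] 0.1645 8.9
[0.4437961  0.02624835 0.05      ] [ 0.47538645 -0.1870044   0.05      ]
caddy deck front [0.66884674 0.06096573 0.075     ] [ 0.70084112 -0.15593239  0.075     ]
```

```bash
cat >>h.py <<'E'
YT=np.radians(8.4)
def pick_place(p,yaw,q):
    o=down(np.radians(yaw));d=down(YT)
    manip.command_gripper(.045,40)
    manip.move_to([*p,.09],o);manip.servo_line([*p,.026])
    manip.command_gripper(0,40);print("grip",manip.get_width(),manip.get_grip_force())
    manip.servo_line([*p,.13])
    print("lifted",manip.get_width(),manip.get_contact_force().round(2))
    manip.move_to([*q,.13],d);manip.servo_line([*q,.05]);manip.servo_line([*q,.0385],rate=.04)
    print("down",manip.get_position().round(4),manip.get_contact_force().round(2))
    manip.command_gripper(.026);manip.hold(.2)
    manip.servo_line([*q,.13]);print("t",manip.get_time())
E
python3 - <<'E'
from h import *
pick_place((.5203,-.3160),95.3,(.5870,-.1268))
manip.move_to([.58,-.064,.3],down(YT));snap("w_t1")
a=cv2.imread("pics/w_t1.png");cv2.imwrite("pics/t1c.png",cv2.resize(a[120:400,270:540],None,fx=2.1,fy=2.1,interpolation=cv2.INTER_CUBIC))
E
```

```text
grip 6.417160106858616e-05 0.0
lifted -2.7590190374364722e-05 [-0.88  0.31 -0.55]
down [ 0.5869 -0.1267  0.0384] [-1.2  -0.15 -0.55]
t 12.7917
```

View pics/t1c.png

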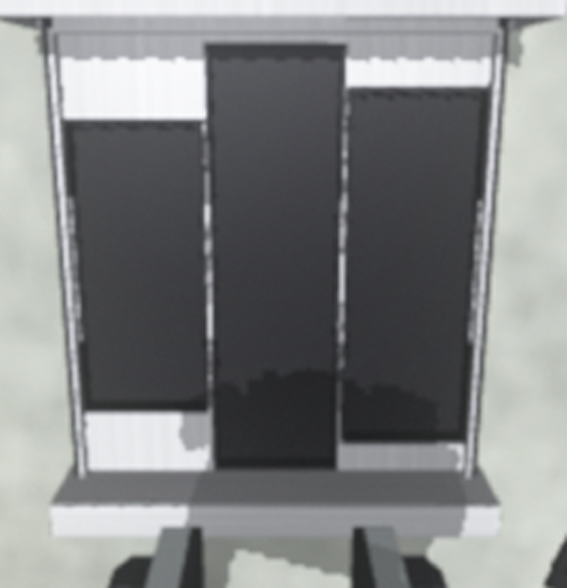

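Nothing was gripped, and the tray is still empty. I'll look at the cleaner.

```bash
python3 - <<'E'
from h import *
manip.move_to([.5203,-.3160,.22],down(np.radians(95.3)));snap("w_cl2")
E
```

```text
(no output)
```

View pics/w_cl2.png

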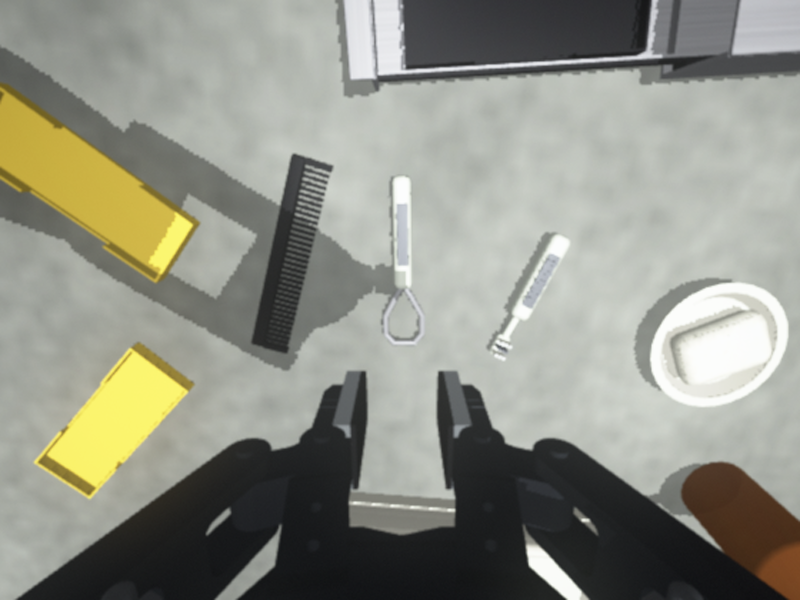

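```bash
python3 - <<'E'
from h import *
p=(.5203,-.3160)
manip.command_gripper(0.0,20);manip.servo_line([*p,.06]);manip.hold(.2)
f0=manip.get_contact_force();print(f0.round(2),manip.get_position().round(4),manip.get_ee_rot().round(3),manip.get_width())
for z in np.arange(.05,.0235,-.002):
    manip.servo_line([*p,z],rate=.03);f=manip.get_contact_force()-f0
    print(round(z,3),f.round(2),manip.get_position()[2].round(4))
    if abs(f[2])>3:break
manip.servo_line([*p,.06])
E
```

```text
[ 0.54  1.15 -0.76] [ 0.5207 -0.3163  0.0609] [2.115 2.321 0.   ] 2.423669452523074e-05
0.05 [-0.17 -1.38  0.21] 0.0496
0.048 [ 0.36 -1.28 -0.21] 0.0479
0.046 [-0.53 -0.13  0.89] 0.0459
0.044 [-1.56 -1.2  -0.5 ] 0.0438
0.042 [-1.04 -0.91  1.3 ] 0.0418
0.04 [ 0.25 -1.06  0.16] 0.0398
0.038 [-0.98 -0.85 -0.19] 0.0378
0.036 [-0.48 -1.07  0.15] 0.0358
0.034 [-0.25 -1.09  0.68] 0.0339
0.032 [ 0.23 -0.11  1.26] 0.0319
0.03 [-0.12 -1.42  0.51] 0.0298
0.028 [-0.54 -0.6   0.67] 0.0278
0.026 [-1.   -1.49  0.52] 0.0258
0.024 [-0.66 -1.6   0.3 ] 0.0238
```

```bash
python3 - <<'E'
from h import *
n=np.load("w_cl2.npz");M=n["mount"]
for pt in[(0,.013,.022),(0,-.013,.022),(0,.013,.003),(0,0,.22),(0,0,.2)]:
    q=np.linalg.inv(M)@[*pt,1];print(pt,((q[:2]/q[2])*n["fx"]+[n["cx"],n["cy"]])/.7)
p=(.5203,-.3160)
manip.command_gripper(0.04,20)
manip.servo_line([*p,.03]);snap("w_near");print(manip.get_width())
E
```

```text
(0, 0.013, 0.022) [432.04015266 363.35328188]
(0, -0.013, 0.022) [371.38961703 363.32877974]
(0, 0.013, 0.003) [435.29514656 384.7140581 ]
(0, 0, 0.22) [401.79380127 263.63340272]
(0, 0, 0.2) [401.78952978 268.89995291]
0.040165529979440596
```

View pics/w_near.png

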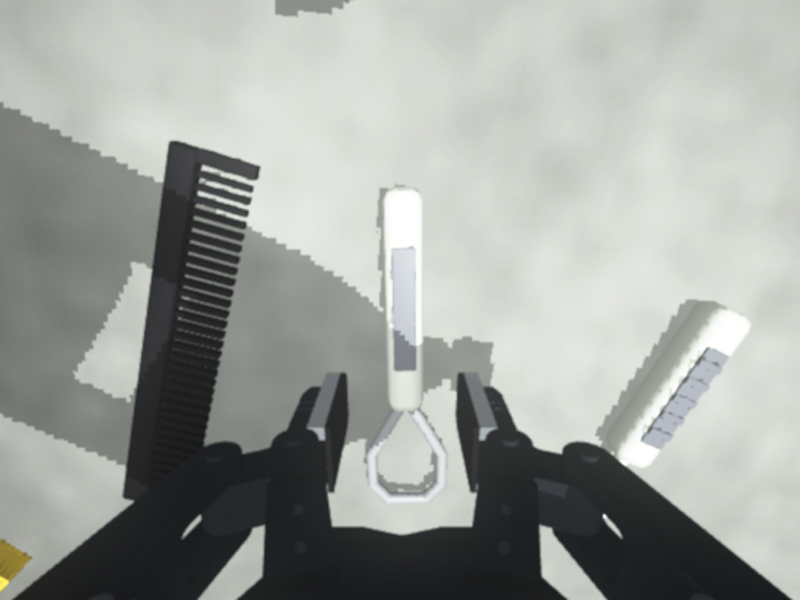

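The picture shows the handle between the pads (columns 385–422), with the pads at columns 347 and 457. The pad scale puts the tips well above where the stated geometry does, so I'll probe their real height by touch.

```bash
python3 - <<'E'
from h import *
p=(.5203,-.3160)
manip.servo_line([*p,.06]);manip.command_gripper(0.0,20);manip.servo_line([*p,.024]);manip.hold(.2)
f0=np.mean([manip.get_contact_force() for _ in range(5)],0)
for z in np.arange(.023,.004,-.001):
    manip.servo_line([*p,z],rate=.02);f=manip.get_contact_force()-f0
    if abs(f[2])>4:
        manip.hold(.1);f=manip.get_contact_force()-f0;print(round(z,3),f.round(2),manip.get_position()[2].round(4))
        if abs(f[2])>4:break
print("end",z,manip.get_position().round(4),manip.get_time())
manip.servo_line([*p,.06])
E
```

```text
0.014 [-0.9   1.04  5.76] 0.0144
end 0.013999999999999992 [ 0.5205 -0.3161  0.0144] 26.1333
```

The tips really sit about 3.5 mm behind the TCP, not 22 mm ahead. I'll shift the heights to match.

```bash
sed -i 's/\[\*p,.026\])/[*p,.012]);manip.servo_line([*p,.002],rate=.05);print("low",manip.get_contact_force().round(1))/; s/\[\*q,.0385\]/[*q,.0155]/; s/\[\*q,.05\])/[*q,.03])/' h.py
python3 - <<'E'
from h import *
pick_place((.5203,-.3160),95.3,(.5870,-.1268))
manip.move_to([.58,-.064,.3],down(YT));snap("w_t2")
a=cv2.imread("pics/w_t2.png");cv2.imwrite("pics/t2c.png",cv2.resize(a[120:400,270:540],None,fx=2.1,fy=2.1,interpolation=cv2.INTER_CUBIC))
E
```

```text
low [-0.3  0.4  0. ]
grip 0.013623895957186837 40.59010148048401
lifted 0.013953990241340225 [-0.15  0.1  -1.16]
down [ 0.5868 -0.1268  0.0153] [ 0.28 -1.08  0.2 ]
t 34.075
```

Gripped and set down (the weight came off the wrist). Now the other two.

```bash
python3 - <<'E'
from h import *
pick_place((.6290,-.3340),71.3,(.5698,-.0007))
pick_place((.6297,.3261),86.6,(.5798,-.0632))
manip.move_to([.58,-.064,.3],down(YT));snap("w_t3")
a=cv2.imread("pics/w_t3.png");cv2.imwrite("pics/t3c.png",cv2.resize(a[120:400,270:540],None,fx=2.1,fy=2.1,interpolation=cv2.INTER_CUBIC))
E
```

```text
low [-0.   0.1  0.5]
grip 0.01586889668970018 39.755117297172546
lifted 0.015712756862573767 [-0.42 -0.08 -1.32]
down [ 0.5696 -0.0007  0.0153] [-0.68 -0.37 -0.47]
t 43.025
low [-0.1 -0.2 -0.5]
grip 0.01409751313503568 40.85290253162384
lifted 0.013751857747103035 [-0.26  1.06 -0.78]
down [ 0.5796 -0.0632  0.0153] [-1.28  0.16 -0.94]
t 51.1833
```

View pics/t3c.png

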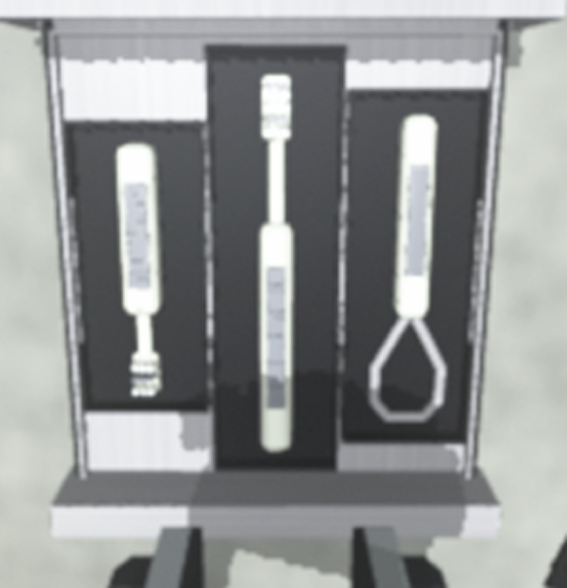

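All three sit centred in their own inserts (insert/item mid rows 266/270, 256/262, 265/268 in the crop). Now I'll push the tray home.

```bash
python3 - <<'E'
from h import *
c0=np.array([.58,-.0628]);d=np.array([np.cos(YT),np.sin(YT)]);o=down(YT+np.pi)
P=lambda s,z:[*(c0+d*s),z]
manip.command_gripper(0,30)
manip.move_to(P(-.17,.12),o);manip.servo_line(P(-.17,.0365));manip.hold(.2)
f0=np.mean([manip.get_contact_force() for _ in range(5)],0)
F=lambda:(manip.get_contact_force()-f0)[:2]@d
manip.servo_line(P(-.125,.0365),rate=.08);print("touch",F())
manip.servo_line(P(.068,.0365),rate=.08);print("near",F())
for s in np.arange(.070,.097,.001):
    manip.servo_line(P(s,.0365),rate=.02);f=F()
    if f<-7:
        manip.hold(.1);f=F()
        if f<-7:break
print("end",s,f,(manip.get_position()[:2]-c0)@d)
manip.servo_line(P(.04,.0365),rate=.08);manip.servo_line(P(.03,.14));
manip.move_to(P(-.1,.35),down(YT));snap("w_end")
cv2.imwrite("pics/topend.png",cv2.resize(manip.camera("top")["image"][60:260,200:360,::-1],None,fx=3,fy=3,interpolation=cv2.INTER_CUBIC))
print(manip.get_time())
E
```

```text
touch 0.47598890415324435
near 0.002346893878505226
end 0.08400000000000002 -8.02405746326115 0.08216303360834973
67.325
```

View pics/w_end.png

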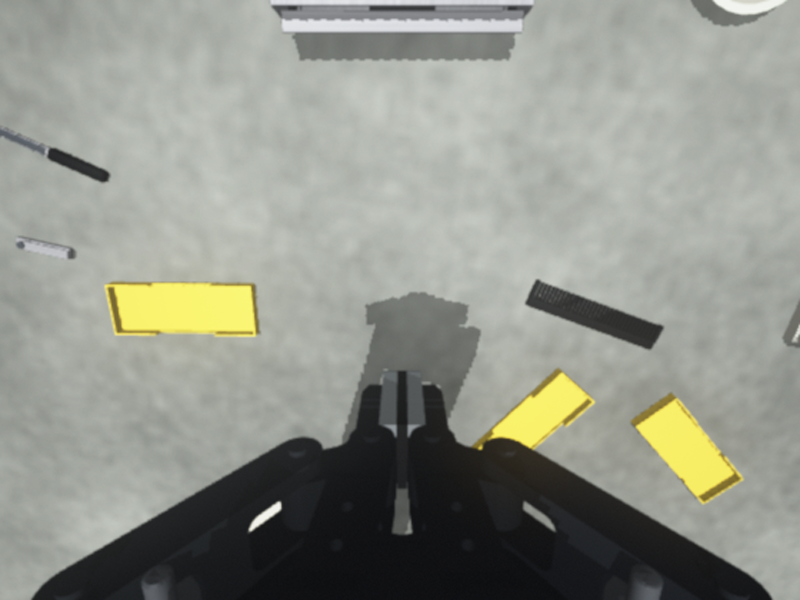

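```bash
python3 - <<'E'
from h import *
d=np.array([np.cos(YT),np.sin(YT)])
L=np.mean([pix("w_end",282,32,.047)[:2],pix("w_end",522,32,.047)[:2]],0)
Lt=np.mean([pix("w_end",282,20,.053)[:2],pix("w_end",524,20,.053)[:2]],0)
D=np.mean([pix("w_end",273,6,.075)[:2],pix("w_end",532,6,.075)[:2]],0)
print((D-L)@d,(D-Lt)@d)
E
```

```text
0.011779561411679958 0.0040533058214447795
```

View pics/topend.png

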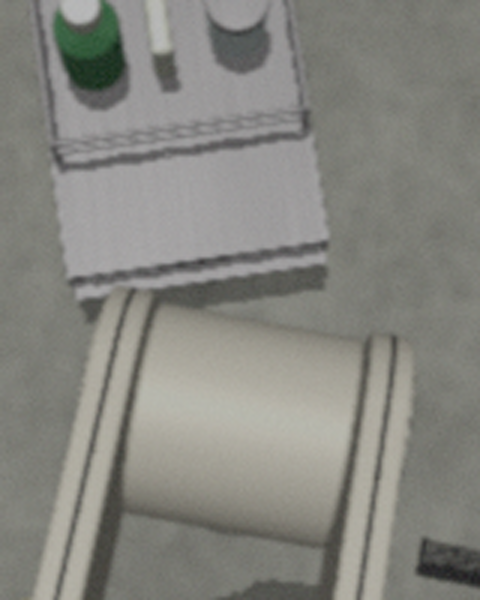

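The lip stands about 12–14 mm proud of the deck edge in both views, which matches the expected 14 mm: the tray is home. Handing in.

```bash
python3 -c "
from rig import manip
print(manip.sign_off())"
```

```text
the job is handed in; nothing more can be done
None
```

The large toothbrush, tongue cleaner and small toothbrush are in their matching inserts, bristles up, and the tray is pushed home to its stop; I never touched the comb or nail file. The job was handed in at about 67 s on the robot's clock, and no verdict came back.

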